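Seal the card chamber with its draw latch

ROBOT

A 6-joint arm with a two-finger parallel gripper is mounted at the origin on the work surface. World frame = base frame: x ahead of the robot, y to its left, z up, the work surface at z = 0. Lengths are in mm, angles in degrees, forces in N, time in s.
With the tool pointing down it reaches from about 300 to 850 mm from the base axis. Payload 4.2 kg.
Tool frame: the origin (TCP) lies between the finger pads; the fingertips stand 8 mm ahead of it and the grasp point (between the pads) lies 11 mm behind it; x points along the fingers, y is the direction in which the jaws open and shut, and the axes are right-handed (so a half turn about x gives the same grasp; the last joint's range is limited). The gripper opens to 91 mm and grips with 3 to 60 N. Pads are 32 mm wide; open, the fingers measure 118 mm over their backs; the gripper's body (76 mm by 178 mm) begins 60 mm behind the grasp point.
Start: joints at [-71.906, 18.312, 89.639, -0, 72.044, -1.146], TCP at [189.48, -542.899, 221.976] pointing down, gripper open.
Joint ranges: [-177.97, 177.97], [-48.28, 115.42], [12.27, 149.76], [-77.06, 257.06], [2.81, 150.46], [-146.56, 146.56]. Speed limits (degrees/s): [147.25, 147.25, 180, 180, 180, 180].

INTERFACE

Orientations are given as [roll, pitch, yaw] about the fixed x, y, z axes, in that order (R = Rz(yaw) Ry(pitch) Rx(roll)).
In Python, from workcell import env gives the robot as it stands.
- The arm moves only by the tool arm_command, never from a script. Its arguments are lists of equal length, an entry for each row: "slide": the shift along the tool's x, y, z in cm, a list of three; "turn": the turn, a rotation vector about the tool's x, y, z in rad, a list of three; "grip": the closure in counts, from 0 (fully open) to 255 (shut). A call has 1 to 20 rows; each row is the pose to reach, as a shift and turn from the pose commanded when the call began, along the tool's axes at that moment; what a row does not reach only later rows make up. A row lasts 1/12 s, in which the tool goes at most 41.7 mm and 7.16 degrees, less where a joint would pass 70% of its speed; a pose out of reach is approached as far as the arm can. A call with a gripper value outside its range is refused whole. The fingers move at their own pace and stop on an object; "newtons" is the grip in N (left out, the last holds). Time passes only in rows, so rows that repeat a pose let the fingers close. It gives the time, the measured TCP pose, the force and the opening at its end, in the units of the state.
- env.state(): the state, without advancing time (a new reading comes with each control period).
- env.grab_frame(name): name is "side" or "top"; returns (picture, depth): 384x512x3 uint8, red, green, blue; 384x512 float32, mm along the optical axis (not along the pixel's ray), 0 where there is no reading.
- env.calibration(name): a dict with "K" (3x3 intrinsics, pixels), "camera_from_world" (4x4, takes a point from world to camera coordinates). Camera axes: x right, y up, looking along -z (the intrinsics and any distortion apply to the point x, -y, -z); pixel columns grow to the right and rows downward; lengths in mm; the calibration is good to about 2 mm. A picture is of the moment at which its call begins. calibration takes no time and is no camera call.
- env.job_done(): hands the job in, once; it reports no verdict.
Trained networks look in the newest picture that a camera, given by its name, has taken for a name from the list of things; names that differ only in an ending like _2 or _b are one class to them, and where a whole thing is asked for, a point or a joint stands for the part that bears it (a point fixed in the world has none). Each returns a list of dicts, best first, with "p" (0 to 1); they miss things now and then, are a little off and sometimes report something else, mostly with a low value. They report only what shows in the picture. A call takes as long as a camera call.
- env.search_frame(camera, label): "point" ([x, y, z] in mm, in world coordinates, good to about 4 mm: the middle of the surface that is visible of it).
The state is a dict: "time_s": time; "qpos": joint angles; "qvel": joint speeds; "effort": joint torques, N m; "ee_pos": TCP position; "ee_rot": TCP orientation; "force": force on the tool from outside, world axes, zero at the start; "torque": the same for the moment, N m; "gripper_width": finger opening in mm.
Only numpy, scipy, OpenCV 4.12 (cv2) and the standard library are available. Lean on these libraries where they do the work, as an engineer would, in place of code of your own. Each camera call takes 0.05 s, during which the arm holds its last target.

TASK

Get the card chamber ready for incubation: push its drawer gently home until you feel the soft seal push back, bring the latch's wire loop over the hook on top of the drawer, then throw the lever over past its dead point until it lies flat and the loop holds the drawer tight. Force nothing (a light push of the fingers does every step) and leave the glassware and boxes around the chamber where they are.

Things in the scene. Friction and masses are not known exactly. Their poses are not given: they have to be found in the camera images.
- machine: The fixed card chamber: a white housing 170 x 220 x 100 mm (x, y, z) with a flat black top at z = 100 mm. Origin on the bench under the middle of its front face; x points into the housing (away from the drawer front), y to its left, z up. All directions named below are in this frame; 'toward the drawer' is -x.
- pivot (a point): Centre of the lever's fixed hinge pin, 20 mm above the housing's top and 60 mm behind its front face, on the middle line; the hinge axis is the machine's y. Sheet cheeks, 32 mm over their outsides and reaching 2 mm above the pin, flank it.
- front (a point): Point on the middle of the drawer's flat steel front face, where to push: 75 mm above the bench (the face is 210 mm wide and reaches from 4 to 100 mm above the bench). The drawer slides straight along the machine's x.
- drawer (a joint): How far the drawer is out, m (0.03 to 0.045 at the start). It slides with 2 N of friction and stays where left. Near 0 it meets the soft seal round the housing's mouth; the seal sits up to 3 mm to either side of 0, which can only be felt: it then pushes back with 8 N per mm. The closed latch draws the drawer to about -0.005.
- keeper (a point): Seat of the hook on the drawer's top: where the middle of the loop's crossbar lies when hooked and tight, 120 mm above the bench. The hook is 24 mm wide; its upright 8 mm post stands 2.5 mm behind this point (+x). The bar rests on the hook's floor, 117.5 mm above the bench, which reaches 21 mm in -x from here.
- lip (a point): Edge of the lip that overhangs the hook's seat, 4.5 mm in -x of the seat, at the lip's flat top, 131 mm above the bench. The lip is 4 mm thick, with a 9.5 mm gap below it, open toward -x. The bar must come down clear beyond this edge (bar centre 2.5 mm or more in -x of it), then be drawn back under the lip.
- lever (a joint): Lever angle, rad: 0 = forward stop (handle 12 degrees past upright toward the drawer), 0.21 = upright; grows as the handle is thrown over to +x; 1.78 = other stop, handle flat pointing to +x (latched). Starts at 0.42 to 0.82, stays where left. With the loop hooked the load begins at 0.7 to 1.0, the dead point is near 1.6; past it the load pulls the lever shut. It takes 2 to 10 N at the tip.
- handle_end (a point): Point on the middle line of the lever's flat steel handle, 70 mm from the hinge pin and 5 mm short of its tip. The handle is 22 mm wide, 4 mm thick and straight from the pin to the tip.
- loop (a joint): Angle of the wire loop on the lever, rad. 0 = lying back against a stop on the lever, 12 degrees further in the throwing direction than the line from hinge pin to loop pivot (the start: it leans away from the drawer); grows as it swings up, over and down toward the drawer. Loose: stays put near upright, falls slowly once it leans well over. It turns with the lever.
- loop_pivot (a point): The loop's pivot on the lever, on the middle line, 20 mm from the hinge pin; seen from the pin it stands 10 degrees further in the throwing direction than the handle (just below the handle when that lies flat).
- bar (a point): Middle of the loop's crossbar, a 5 mm round bar 48 mm long along y, 90 mm from the loop's pivot. Two 4 mm side wires, 48 mm apart, run to the pivot, one either side of the handle. While the lever leans back the bar reaches only the hook's top; with the lever on its forward stop and the drawer on its seal it falls beyond the lip.
- vial: Bystander: small amber vial, 26 mm across and 45 mm tall, on the housing's top at the left rear. Origin at its foot.
- tipbox: Bystander: pipette-tip box 112 x 77 x 70 mm to the right of the chamber. Origin under its centre.
- reagent: Bystander: amber jar, 64 mm across, 115 mm tall, to the left of the chamber. Origin under its centre.
- beaker: Bystander: clear beaker, 68 mm across, 80 mm tall, left front. Origin under its centre.
- cassette: Bystander: spare black card cassette 100 x 70 x 62 mm, right front. Origin under its centre.
- marker: Bystander: marker pen 120 mm long, 14 mm thick, lying at the left front. Origin under its middle.

How it is judged (in metres and radians):
On the way, in this order (a step that is already met when the one before it is completed fails the run):
1. the drawer is pushed home and bears on its seal (2 N or more) (contact force between drawer and machine above 2 N), for 0.1 s.
2. the loop's crossbar lies down beyond the hook's post, below the lip's height, with the lever not yet thrown (x of bar in the frame of keeper between -0.021 and 0.004 m and z of bar in the frame of keeper between -0.008 and 0.006 m and value of joint lever below 1 rad), for 0.2 s.
At the end, for the whole second after the job is handed in: The lever lies flat within 0.06 rad of its stop, at rest; the loop's crossbar is within 4 mm (along x) of the hook's seat and under its lip (from 8 mm below to 6 mm above the seat); the drawer is drawn onto its seal (joint below -0.002) (x of bar in the frame of keeper between -0.004 and 0.004 m and z of bar in the frame of keeper between -0.008 and 0.006 m and value of joint lever above 1.72 rad and value of joint drawer below -0.002 m and velocity of joint lever below 0.05 rad/s); the robot touches nothing.
It fails at once if the drawer is pushed with more than 22 N (contact force between drawer and the fingers above 22 N or contact force between drawer and the arm above 22 N).
It fails at once if the lever, loop or housing is pressed with more than 30 N (contact force between machine and the fingers above 30 N or contact force between machine and the arm above 30 N).
It fails at once if a bystander is moved by more than 20 mm (distance of any of vial, tipbox, reagent, beaker, cassette, marker from where it was at the start of the episode above 0.02 m).
It also fails if it takes over 72 s, if anything falls off the work surface, if the arm or the gripper's body presses on something with over 40 N, if the wrist force passes 120 N, or if a joint passes its speed limit or range.

## Working session

There is one attempt and no reset: what is moved stays moved. The work goes in short steps, Python scripts to look and compute and a tool call to move; the robot and the scene stay as the last step left them, time stands still between calls to the robot, and variables do not carry over. Pictures are saved under pics/ and viewed, and the job is handed in when it is done.

Besides the shell and the picture viewer there is one more tool, called after "Call:" by a JSON object that holds its "fn" and its "kwargs", one argument or row to a line. arm_command: Moves the arm, as the interface text tells. Its arguments: {"type":"object","properties":{"slide":{"type":"array","items":{"type":"array","items":{"type":"number"}}},"turn":{"type":"array","items":{"type":"array","items":{"type":"number"}}},"grip":{"type":"array","items":{"type":"number"}},"newtons":{"type":"number"}},"required":["slide","turn","grip"]}

```bash
ls; mkdir -p pics; cat > h.py <<'E'
import numpy as np, cv2
from workcell import env
def snap(cam,name):
    p,d=env.grab_frame(cam)
    cv2.imwrite(f'pics/{name}.png',p[:,:,::-1]); np.save(f'pics/{name}_d.npy',d)
    return p,d
def unproj(cam,u,v,z):
    c=env.calibration(cam);K=np.array(c['K']);T=np.array(c['camera_from_world'])
    x=(u-K[0,2])/K[0,0]*z;y=(v-K[1,2])/K[1,1]*z
    return (np.linalg.inv(T)@np.array([x,-y,-z,1]))[:3]
def proj(cam,P):
    c=env.calibration(cam);K=np.array(c['K']);T=np.array(c['camera_from_world'])
    q=T@np.append(P,1); q=np.array([q[0],-q[1],-q[2]])
    return (K@q/q[2])[:2]
E
python3 - <<'E'
from h import *
for c in ('side','top'):
    snap(c,c+'0'); print(env.calibration(c))
    for l in ('machine','front','pivot','keeper','lip','handle_end','loop_pivot','bar','drawer'):
        r=env.search_frame(c,l); print(c,l,[(np.round(x['point'],1).tolist(),round(x['p'],2)) for x in r[:3]])
print(env.state())
E
```

```text
pics
{'K': array([[403.63212011,   0.        , 253.87684428],
       [  0.        , 403.63212011, 186.38527376],
       [  0.        ,   0.        ,   1.        ]]), 'camera_from_world': array([[-7.70901387e-01, -6.36627724e-01, -2.04007899e-02,
         4.47352668e+02],
       [ 3.61733494e-01, -4.63941243e-01,  8.08645412e-01,
        -3.04857893e+02],
       [-5.24270856e-01,  6.16006221e-01,  5.87942519e-01,
        -6.99669089e+02],
       [ 0.00000000e+00,  0.00000000e+00,  0.00000000e+00,
         1.00000000e+00]])}
side machine [([580.9, -32.4, 97.0], 0.79)]
side front [([469.9, -89.2, 75.6], 0.77)]
side pivot [([409.3, 86.6, 52.4], 0.56)]
side keeper [([461.1, -86.6, 77.2], 0.62)]
side lip [([467.2, -86.7, 75.8], 0.71), ([584.0, -29.7, 98.4], 0.39)]
side handle_end [([609.4, -79.5, 167.9], 0.55), ([408.3, 84.1, 51.0], 0.37)]
side loop_pivot [([612.4, -83.2, 164.6], 0.7)]
side bar [([645.5, -70.4, 178.8], 0.5)]
side drawer [([472.1, -90.2, 77.4], 0.97)]
{'K': array([[422.97536949,   0.        , 249.69018871],
       [  0.        , 422.97536949, 191.61668641],
       [  0.    
[... 914 characters left out ...]
.0, 108.8, 115.3], 0.51), ([600.5, -89.1, 98.9], 0.27)]
{'time_s': 1.0, 'qpos': array([-7.19052780e+01,  1.83114230e+01,  8.96380735e+01,  4.86599606e-04,
        7.20417049e+01, -1.14635147e+00]), 'qvel': array([ 0.04064322,  0.10807053, -0.12380021,  0.02847901,  0.14382549,
       -0.06277467]), 'effort': array([-1.97710651e-03, -4.12366176e+01, -2.32234669e+01,  7.28626689e-02,
        3.77470732e-02,  1.86434121e-06]), 'ee_pos': array([ 189.49782836, -542.91527979,  221.98700339]), 'ee_rot': array([ 91.8653608 ,  89.99118928, -68.89371572]), 'force': array([-0.78204164, -0.26508071,  0.22119067]), 'torque': array([0.03600467, 0.03245147, 0.01973125]), 'gripper_width': 91.06566767955611}
```

View pics/side0.png

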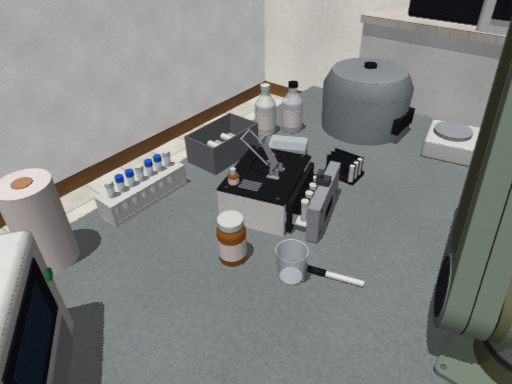

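View pics/top0.png

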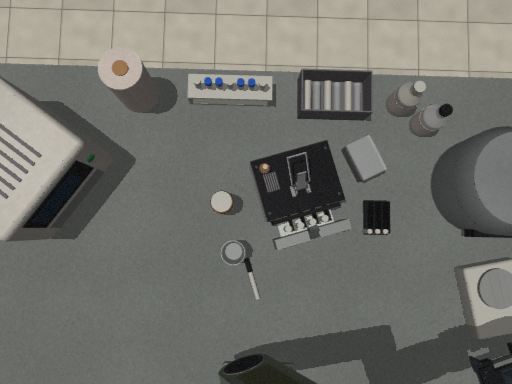

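The side view shows the chamber near (270,190) with its drawer out at about (325,200) and the lever and loop at (265,150). In the top view the black top is near (297,183) and the drawer front bar near (312,235). The loop leans back at (298,165). Next I fit the pose from depth.

```bash
python3 - <<'E'
from h import *
p=cv2.imread('pics/top0.png');d=np.load('pics/top0_d.npy')
c=env.calibration('top');K=c['K'];T=c['camera_from_world']
v,u=np.mgrid[0:384,0:512]
X=np.stack([(u-K[0,2])/K[0,0]*d,-(v-K[1,2])/K[1,1]*d,-d,np.ones_like(d)],-1)@np.linalg.inv(T).T
np.save('pics/topX.npy',X)
z=X[...,2]
roi=(u>235)&(u<365)&(v>130)&(v<255)&(d>0)
for lo in range(60,200,5):print(lo,(roi&(z>=lo)&(z<lo+5)).sum(),end='; ')
m=roi&(abs(z-98)<6)&(p.max(2)<70)
n,l,s,_=cv2.connectedComponentsWithStats(m.astype(np.uint8));i=1+s[1:,4].argmax();m=l==i
P=X[m][:,:2].astype(np.float32);r=cv2.minAreaRect(P);print('\nrect',r,cv2.boxPoints(r).round(1).tolist(),z[m].mean())
m2=roi&(abs(z-98)<8)&(v>200)&(p.max(2)>80)
n,l,s,_=cv2.connectedComponentsWithStats(m2.astype(np.uint8));
for i in range(1,n):
  if s[i,4]>30:
    mm=l==i;r2=cv2.minAreaRect(X[mm][:,:2].astype(np.float32));print(s[i],r2,z[mm].mean())
big=cv2.resize(p[125:260,235:370],None,fx=4.4,fy=4.4,interpolation=cv2.INTER_CUBIC);cv2.imwrite('pics/topz.png',big)
q=cv2.imread('pics/side0.png');cv2.imwrite('pics/sidez.png',cv2.resize(q[115:250,205:365],None,fx=4.4,fy=4.4,interpolation=cv2.INTER_CUBIC))
E
```

```text
60 94; 65 368; 70 121; 75 148; 80 128; 85 197; 90 397; 95 3555; 100 1499; 105 27; 110 23; 115 63; 120 52; 125 70; 130 34; 135 39; 140 37; 145 27; 150 15; 155 18; 160 19; 165 16; 170 18; 175 19; 180 17; 185 10; 190 32; 195 29; 
rect ((608.4981689453125, -92.01704406738281), (179.4369354248047, 220.73785400390625), 17.212894439697266) [[490.1000061035156, -13.100000381469727], [555.5, -224.0], [726.9000244140625, -170.89999389648438], [661.5, 40.0]] 98.61962881157042
[316 219  36  20 351] ((484.3050537109375, -187.632568359375), (28.237390518188477, 100.90679168701172), 17.032730102539062) 98.55303836325454
[275 231  39  19 376] ((452.1726989746094, -83.40406799316406), (28.33523941040039, 101.23072814941406), 16.8433780670166) 98.55221728894793
```

View pics/topz.png

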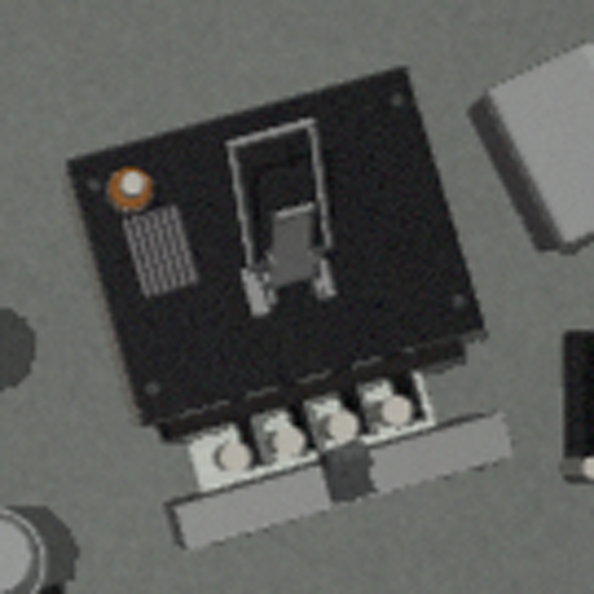

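View pics/sidez.png

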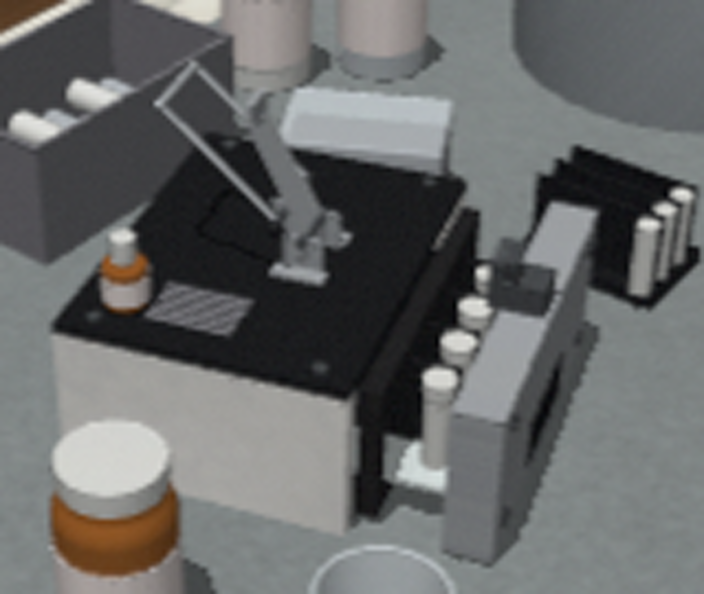

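```bash
python3 - <<'E'
from h import *
p=cv2.imread('pics/top0.png');d=np.load('pics/top0_d.npy');X=np.load('pics/topX.npy')
v,u=np.mgrid[0:384,0:512];g=p.max(2).astype(int)
yaw=np.radians(17.1);ex=np.array([np.cos(yaw),np.sin(yaw)]);ey=np.array([-ex[1],ex[0]])
o=np.array([531.8,-115.7])
mx=(X[...,:2]-o)@ex;my=(X[...,:2]-o)@ey;z=X[...,2]
for y0 in (-90,-60,-20,20,60,90):
  row=[]
  print('y',y0)
  s=(abs(my-y0)<5)&(mx>-100)&(mx<190)&(u>230)&(u<370)
  for xb in list(range(-84,12,4))+list(range(156,188,4)):
    q=s&(abs(mx-xb)<=2)
    if q.sum(): row.append((xb,int(np.median(z[q])),int(np.median(g[q]))))
  print(row)
# y extents
for x0 in (20,80,140,-55):
  s=(abs(mx-x0)<6);row=[]
  for yb in list(range(-124,-92,4))+list(range(92,124,4)):
    q=s&(abs(my-yb)<=2)
    if q.sum(): row.append((yb,int(np.median(z[q])),int(np.median(g[q]))))
  print('x',x0,row)
# features above 100
q=(z>106)&(mx>-80)&(mx<170)&(abs(my)<60)
print('tall')
for a in sorted(zip(mx[q].round(0),my[q].round(0),z[q].round(0),g[q])): print(tuple(int(t) for t in a),end=' ')
E
```

```text
y -90
[(-80, 95, 133), (-76, 98, 133), (-72, 98, 135), (-68, 99, 135), (-64, 96, 133), (-60, 98, 136), (-56, 97, 130), (-52, 42, 81), (-48, -1, 110), (-44, 0, 110), (-40, -1, 112), (-36, 0, 112), (-32, 0, 105), (-28, -2, 109), (-24, -3, 115), (-20, -4, 91), (-16, -1, 69), (-12, 90, 31), (-8, 88, 33), (-4, 89, 36), (0, 96, 43), (4, 100, 33), (8, 99, 29), (156, 97, 31), (160, 98, 31), (164, 99, 32), (168, 99, 40), (172, 97, 78), (184, 2, 98)]
y -60
[(-80, 100, 135), (-76, 97, 136), (-72, 97, 136), (-68, 99, 136), (-64, 100, 134), (-60, 100, 135), (-56, 99, 133), (-52, 61, 114), (-48, 20, 143), (-40, 76, 46), (-36, 77, 68), (-32, 76, 37), (-28, 68, 42), (-24, 47, 31), (-20, 55, 33), (-16, 58, 27), (-12, 89, 33), (-8, 90, 35), (-4, 90, 35), (0, 89, 34), (4, 97, 33), (8, 99, 33), (156, 99, 34), (160, 99, 30), (164, 97, 32), (168, 99, 44), (172, 98, 75), (184, 0, 85)]
y -20
[(-80, 99, 134), (-76, 97, 133), (-72, 100, 137), (-68, 98, 138), (-64, 98, 138), (-60, 100, 131), (-56, 97, 135), (-52, 100, 100), (-48, 22, 147), (-44, 67, 70), (-40, 81, 123), (-36, 77, 91), (-32, 79, 140), (-28, 72,
[... 10405 characters left out ...]
 79) (137, 24, 195, 101) (138, -25, 198, 85) (138, -20, 196, 119) (138, -18, 195, 128) (138, -9, 198, 119) (138, -2, 194, 120) (138, 8, 194, 122) (138, 11, 196, 126) (138, 16, 195, 117) (138, 19, 200, 123) (139, -23, 196, 134) (139, -15, 200, 129) (139, -7, 196, 129) (139, -5, 195, 130) (139, -2, 200, 127) (139, 0, 193, 123) (139, 3, 195, 125) (139, 14, 201, 127) (139, 16, 199, 129) (139, 21, 194, 129) (140, -20, 198, 123) (140, -13, 197, 131) (140, -11, 195, 117) (140, 5, 194, 131) (140, 24, 196, 127) (141, -18, 196, 121) (141, -8, 194, 89) (141, 0, 195, 120) (141, 2, 197, 64) (141, 18, 196, 115) (141, 21, 199, 67) (141, 26, 192, 83) (142, -16, 194, 62) (142, 10, 192, 90) (142, 13, 195, 58)
```

```bash
cat >> h.py <<'E'
from scipy.spatial.transform import Rotation as Ro
YAW=np.radians(17.1);EX=np.array([np.cos(YAW),np.sin(YAW),0]);EY=np.array([-EX[1],EX[0],0]);EZ=np.array([0,0,1.])
O=np.array([533.0,-115.4,0])
def R0(): return Ro.from_euler('xyz',env.state()['ee_rot'],degrees=True)
def m2w(x,y,z): return O+x*EX+y*EY+z*EZ
def w2m(p): q=np.array(p)-O; return np.array([q@EX,q@EY,q[2]])
def where():
    s=env.state();R=R0().as_matrix();F=s['force']
    print('t',round(s['time_s'],2),'tcp_m',w2m(s['ee_pos']).round(2),'F_m',np.array([F@EX,F@EY,F[2]]).round(2),'w',round(s['gripper_width'],1))
    print('tool axes in machine', [(np.array([a@EX,a@EY,a@EZ])).round(3).tolist() for a in R.T])
def tgt(x,y,z,R=None):
    s=env.state();r0=R0().as_matrix()
    sl=r0.T@(m2w(x,y,z)-s['ee_pos'])/10
    tr=Ro.from_matrix(r0.T@(R if R is not None else r0)).as_rotvec()
    print('slide cm',sl.round(3),'turn',tr.round(4)); return sl,tr
E
python3 - <<'E'
from h import *
where()
for sgn in (1,-1):
    R=np.column_stack([-EZ,sgn*EX,np.cross(-EZ,sgn*EX)])
    tgt(-122,0,150,R)
for n in ('vial','tipbox','reagent','beaker','cassette','marker'):
    r=env.search_frame('top',n)
    print(n,[(w2m(x['point']).round(0).tolist(),round(x['p'],2)) for x in r[:2]])
E
```

```text
t 1.0 tcp_m [-454.02 -307.61  221.99] F_m [-0.83 -0.02  0.22] w 91.1
tool axes in machine [[0.0, -0.0, -1.0], [0.037, -0.999, 0.0], [-0.999, -0.037, -0.0]]
slide cm [  7.194 -29.501 -34.328] turn [-1.5334e+00  1.0000e-04 -1.0000e-04]
slide cm [  7.194 -29.501 -34.328] turn [ 1.6082e+00 -1.0000e-04 -1.0000e-04]
vial [([79.0, 210.0, 117.0], 0.62), ([135.0, 80.0, 128.0], 0.4)]
tipbox [([98.0, -204.0, 72.0], 0.77), ([84.0, -1.0, 164.0], 0.2)]
reagent [([78.0, 210.0, 116.0], 0.88)]
beaker [([-59.0, 226.0, 18.0], 0.57), ([83.0, -1.0, 166.0], 0.32)]
cassette [([-76.0, -201.0, 33.0], 0.8)]
marker [([-143.0, 195.0, 14.0], 0.71)]
```

Call:
{"fn": "arm_command", "kwargs": {
  "slide": [
    [0, -29.5, -34.3],
    [0, -29.5, -34.3],
    [0, -29.5, -34.3],
    [0, -29.5, -34.3],
    [0, -29.5, -34.3],
    [0, -29.5, -34.3],
    [0, -29.5, -34.3],
    [0, -29.5, -34.3],
    [0, -29.5, -34.3],
    [0, -29.5, -34.3],
    [0, -29.5, -34.3],
    [0, -29.5, -34.3],
    [0, -29.5, -34.3],
    [0, -29.5, -34.3],
    [4, -29.5, -34.3],
    [8, -29.5, -34.3],
    [11.5, -29.5, -34.3],
    [14.7, -29.5, -34.3],
    [14.7, -29.5, -34.3],
    [14.7, -29.5, -34.3]
  ],
  "turn": [
    [-1.533, 0, 0],
    [-1.533, 0, 0],
    [-1.533, 0, 0],
    [-1.533, 0, 0],
    [-1.533, 0, 0],
    [-1.533, 0, 0],
    [-1.533, 0, 0],
    [-1.533, 0, 0],
    [-1.533, 0, 0],
    [-1.533, 0, 0],
    [-1.533, 0, 0],
    [-1.533, 0, 0],
    [-1.533, 0, 0],
    [-1.533, 0, 0],
    [-1.533, 0, 0],
    [-1.533, 0, 0],
    [-1.533, 0, 0],
    [-1.533, 0, 0],
    [-1.533, 0, 0],
    [-1.533, 0, 0]
  ],
  "grip": [255, 255, 255, 255, 255, 255, 255, 255, 255, 255, 255, 255, 255, 255, 255, 255, 255, 255, 255, 255]
}}

```text
time_s: 2.97
ee_pos: [415.3, -151.4, 74.4]
ee_rot: [-127.4, 89.8, 159.6]
force: [0.0, -0.3, 0.9]
gripper_width: 0.1
```

```bash
python3 - <<'E'
from h import *
where()
snap('side','s1');snap('top','t1')
E
```

```text
t 2.97 tcp_m [-123.13    0.19   74.38] F_m [-0.04 -0.28  0.88] w 0.1
tool axes in machine [[-0.003, 0.002, -1.0], [1.0, -0.002, -0.003], [-0.002, -1.0, -0.002]]
```

View pics/s1.png

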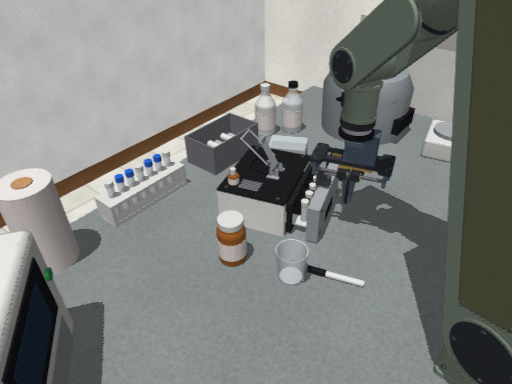

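View pics/t1.png

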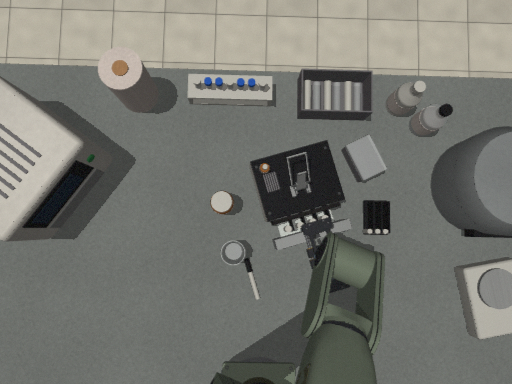

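The gripper stands upright in front of the drawer face with its fingers shut: side view (345,185), face at (330,205). Next I push.

Call:
{"fn": "arm_command", "kwargs": {
  "slide": [
    [0, 1, 0],
    [0, 2, 0],
    [0, 2.3, 0],
    [0, 2.5, 0],
    [0, 2.7, 0],
    [0, 2.9, 0],
    [0, 3.1, 0],
    [0, 3.4, 0],
    [0, 3.7, 0],
    [0, 4.0, 0],
    [0, 4.3, 0],
    [0, 4.6, 0],
    [0, 4.9, 0],
    [0, 5.2, 0],
    [0, 5.5, 0],
    [0, 5.7, 0],
    [0, 5.8, 0]
  ],
  "turn": [
    [0, 0, 0],
    [0, 0, 0],
    [0, 0, 0],
    [0, 0, 0],
    [0, 0, 0],
    [0, 0, 0],
    [0, 0, 0],
    [0, 0, 0],
    [0, 0, 0],
    [0, 0, 0],
    [0, 0, 0],
    [0, 0, 0],
    [0, 0, 0],
    [0, 0, 0],
    [0, 0, 0],
    [0, 0, 0],
    [0, 0, 0]
  ],
  "grip": [255, 255, 255, 255, 255, 255, 255, 255, 255, 255, 255, 255, 255, 255, 255, 255, 255]
}}

```text
time_s: 4.48
ee_pos: [471.8, -134.1, 74.8]
ee_rot: [-152.4, 90.0, 134.7]
force: [-3.0, -0.3, 0.8]
gripper_width: 0.5
```

```bash
python3 - <<'E'
from h import *
where()
E
```

```text
t 4.48 tcp_m [-6.397e+01  7.000e-02  7.479e+01] F_m [-2.99  0.61  0.83] w 0.5
tool axes in machine [[-0.0, 0.0, -1.0], [1.0, -0.0, -0.0], [-0.0, -1.0, -0.0]]
```

Call:
{"fn": "arm_command", "kwargs": {
  "slide": [
    [0, 0.1, 0],
    [0, 0.2, 0],
    [0, 0.3, 0],
    [0, 0.4, 0]
  ],
  "turn": [
    [0, 0, 0],
    [0, 0, 0],
    [0, 0, 0],
    [0, 0, 0]
  ],
  "grip": [255, 255, 255, 255]
}}

```text
time_s: 4.82
ee_pos: [475.2, -133.1, 74.8]
ee_rot: [-116.1, 90.0, 170.9]
force: [-2.5, 1.0, 0.5]
gripper_width: 0.1
```

Call:
{"fn": "arm_command", "kwargs": {
  "slide": [
    [0, 0.1, 0],
    [0, 0.2, 0],
    [0, 0.2, 0]
  ],
  "turn": [
    [0, 0, 0],
    [0, 0, 0],
    [0, 0, 0]
  ],
  "grip": [255, 255, 255]
}}

```text
time_s: 5.07
ee_pos: [477.5, -132.5, 74.9]
ee_rot: [46.4, 90.0, -26.5]
force: [-1.3, 1.1, -0.7]
gripper_width: 0.7
```

Call:
{"fn": "arm_command", "kwargs": {
  "slide": [
    [0, 0.05, 0],
    [0, 0.1, 0],
    [0, 0.1, 0]
  ],
  "turn": [
    [0, 0, 0],
    [0, 0, 0],
    [0, 0, 0]
  ],
  "grip": [255, 255, 255]
}}

```text
time_s: 5.32
ee_pos: [478.3, -132.3, 74.9]
ee_rot: [22.9, 90.0, -50.0]
force: [-1.4, -0.2, -0.1]
gripper_width: 0.6
```

Call:
{"fn": "arm_command", "kwargs": {
  "slide": [
    [0, 0.05, 0],
    [0, 0.1, 0],
    [0, 0.15, 0],
    [0, 0.15, 0]
  ],
  "turn": [
    [0, 0, 0],
    [0, 0, 0],
    [0, 0, 0],
    [0, 0, 0]
  ],
  "grip": [255, 255, 255, 255]
}}

```text
time_s: 5.65
ee_pos: [479.8, -131.8, 74.9]
ee_rot: [41.8, 90.0, -31.1]
force: [-1.6, -0.9, -0.9]
gripper_width: 0.3
```

Call:
{"fn": "arm_command", "kwargs": {
  "slide": [
    [0, 0.05, 0],
    [0, 0.1, 0],
    [0, 0.1, 0]
  ],
  "turn": [
    [0, 0, 0],
    [0, 0, 0],
    [0, 0, 0]
  ],
  "grip": [255, 255, 255]
}}

```text
time_s: 5.9
ee_pos: [480.8, -131.6, 75.0]
ee_rot: [48.7, 90.0, -24.2]
force: [-2.1, 0.4, -1.2]
gripper_width: 0.6
```

Call:
{"fn": "arm_command", "kwargs": {
  "slide": [
    [0, 0.05, 0],
    [0, 0.1, 0],
    [0, 0.1, 0]
  ],
  "turn": [
    [0, 0, 0],
    [0, 0, 0],
    [0, 0, 0]
  ],
  "grip": [255, 255, 255]
}}

```text
time_s: 6.15
ee_pos: [481.2, -131.4, 74.9]
ee_rot: [-88.0, 89.9, -160.9]
force: [-3.2, -1.0, 1.0]
gripper_width: 0.4
```

Call:
{"fn": "arm_command", "kwargs": {
  "slide": [
    [0, 0.03, 0],
    [0, 0.05, 0],
    [0, 0.05, 0]
  ],
  "turn": [
    [0, 0, 0],
    [0, 0, 0],
    [0, 0, 0]
  ],
  "grip": [255, 255, 255]
}}

```text
time_s: 6.4
ee_pos: [481.4, -131.3, 74.9]
ee_rot: [-90.0, 89.9, -163.0]
force: [-4.1, -1.8, 1.2]
gripper_width: 0.5
```

Call:
{"fn": "arm_command", "kwargs": {
  "slide": [
    [0, 0.03, 0],
    [0, 0.05, 0],
    [0, 0.05, 0]
  ],
  "turn": [
    [0, 0, 0],
    [0, 0, 0],
    [0, 0, 0]
  ],
  "grip": [255, 255, 255]
}}

```text
time_s: 6.65
ee_pos: [481.6, -131.3, 74.9]
ee_rot: [-91.0, 89.9, -163.9]
force: [-5.9, -2.4, 2.1]
gripper_width: 0.2
```

Call:
{"fn": "arm_command", "kwargs": {
  "slide": [
    [0, 0.03, 0],
    [0, 0.06, 0],
    [0, 0.06, 0],
    [0, 0.06, 0]
  ],
  "turn": [
    [0, 0, 0],
    [0, 0, 0],
    [0, 0, 0],
    [0, 0, 0]
  ],
  "grip": [255, 255, 255, 255]
}}

```text
time_s: 6.98
ee_pos: [481.8, -131.2, 74.9]
ee_rot: [-91.9, 89.8, -164.8]
force: [-7.2, -3.7, 2.9]
gripper_width: 0.4
```

```bash
python3 - <<'E'
from h import *
where()
snap('side','s2')
E
```

```text
t 6.98 tcp_m [-5.363e+01 -4.000e-02  7.493e+01] F_m [-7.95 -1.41  2.92] w 0.4
tool axes in machine [[-0.003, 0.0, -1.0], [1.0, 0.0, -0.003], [0.0, -1.0, -0.0]]
```

View pics/s2.png

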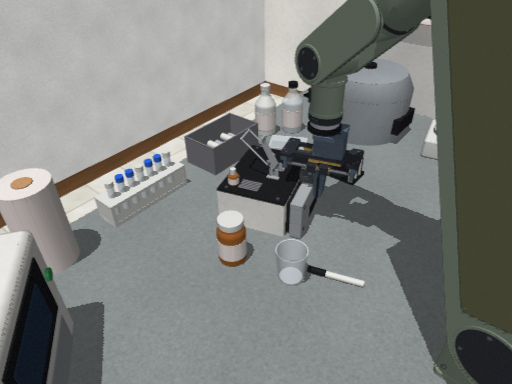

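The drawer is on its seal with about 8 N at the fingers, and the side view shows the gap closed. Next I retreat, rise, and straddle the handle from above.

Call:
{"fn": "arm_command", "kwargs": {
  "slide": [
    [0, -1, 0],
    [0, -3, 0],
    [-4, -3, 0],
    [-8, -3, 0],
    [-12, -3, 0],
    [-16, -3, 0],
    [-18, -3, 0],
    [-18, 1, 0],
    [-18, 5, 0],
    [-18, 9, 0],
    [-18, 13, 0],
    [-18, 13, 0],
    [-18, 13, 0],
    [-18, 13, 0]
  ],
  "turn": [
    [0, 0, 0],
    [0, 0, 0],
    [0, 0, 0],
    [0, 0, 0],
    [0, 0, 0],
    [0, 0, 0],
    [0, 0, 0],
    [0, 0, 0],
    [0, 0, 0],
    [0, 0, 0],
    [0, 0, 0],
    [0, 0, 0],
    [0, 0, 0],
    [0, 0, 0]
  ],
  "grip": [255, 255, 255, 255, 255, 255, 129, 129, 129, 129, 129, 129, 129, 129]
}}

```text
time_s: 8.2
ee_pos: [607.2, -92.5, 254.8]
ee_rot: [123.8, 90.0, 50.9]
force: [-0.0, 1.0, 0.3]
gripper_width: 44.6
```

```bash
python3 - <<'E'
from h import *
where()
p,_=snap('side','s3')
cv2.imwrite('pics/s3z.png',cv2.resize(p[60:250,190:400,::-1],None,fx=3,fy=3,interpolation=cv2.INTER_CUBIC))
E
```

```text
t 8.2 tcp_m [7.7620e+01 3.0000e-02 2.5476e+02] F_m [0.28 0.93 0.29] w 44.6
tool axes in machine [[0.0, 0.0, -1.0], [1.0, -0.0, 0.0], [-0.0, -1.0, -0.0]]
```

View pics/s3z.png

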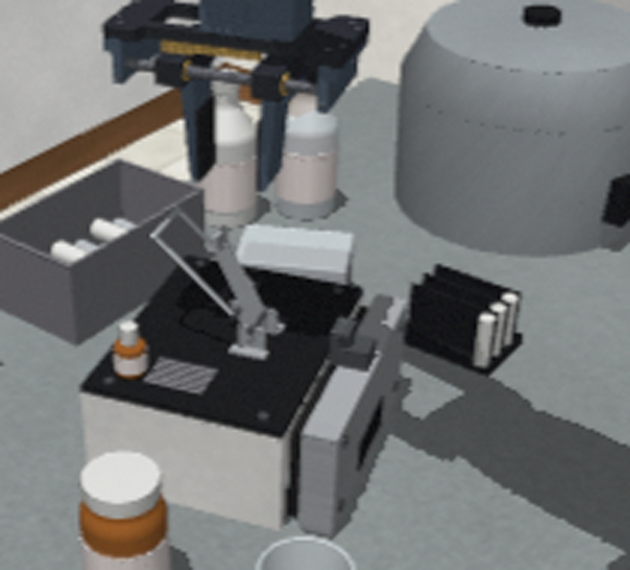

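```bash
python3 - <<'E'
from h import *
im=cv2.imread('pics/s3.png');im=cv2.resize(im[60:250,190:400],None,fx=4,fy=4,interpolation=cv2.INTER_CUBIC)[:600]
for P,c in [((60,0,120),(0,0,255)),((92,0,187),(0,255,0)),((138.8,24,197),(255,0,0)),((138.8,-24,197),(255,0,0)),((100,16,247),(0,255,255)),((100,-16,247),(0,255,255)),((-15,0,120),(255,0,255)),((-15,12,131),(255,0,255)),((-20,-12,131),(255,255,0))]:
    u,v=proj('side',m2w(*P));cv2.circle(im,(int((u-190+.5)*4),int((v-60+.5)*4)),4,c,1)
cv2.imwrite('pics/s3o.png',im[:,:800])
E
```

```text
(no output)
```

View pics/s3o.png

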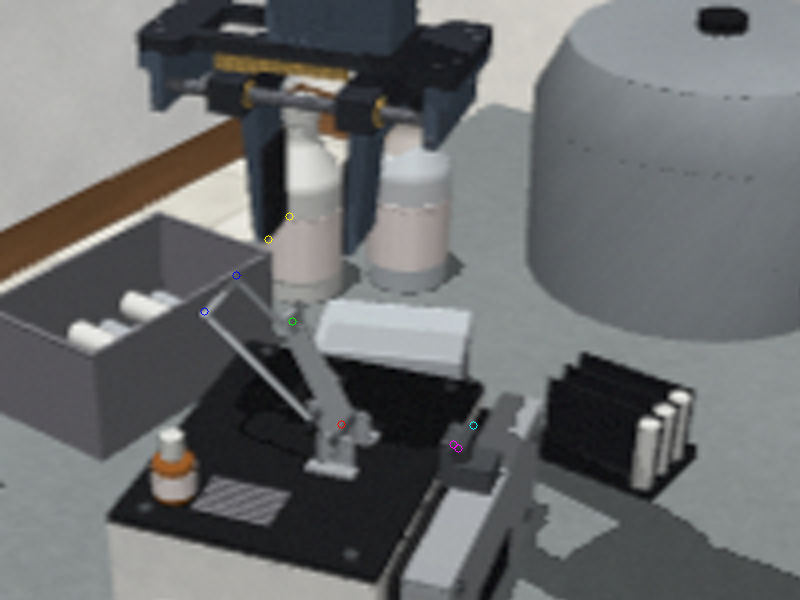

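Projected points match the picture: pin at (341,424), tip at (292,321) and bar ends at (236,275) and (204,312), all in the zoomed view. Next I descend over the handle and carry the lever forward.

Call:
{"fn": "arm_command", "kwargs": {
  "slide": [
    [2, 0.1, 0],
    [4, 0.1, 0],
    [6, 0.1, 0],
    [7.5, 0.1, 0],
    [7.5, -0.3, 0],
    [7.5, -0.7, 0],
    [7.5, -1.1, 0],
    [7.5, -1.5, 0],
    [7.5, -1.9, 0],
    [7.5, -2.3, 0],
    [7.5, -2.7, 0],
    [7.5, -3.1, 0],
    [7.5, -3.5, 0],
    [7.5, -3.9, 0],
    [7.5, -4.1, 0],
    [7.5, -4.3, 0],
    [7.5, -4.3, 0]
  ],
  "turn": [
    [0, 0, 0],
    [0, 0, 0],
    [0, 0, 0],
    [0, 0, 0],
    [0, 0, 0],
    [0, 0, 0],
    [0, 0, 0],
    [0, 0, 0],
    [0, 0, 0],
    [0, 0, 0],
    [0, 0, 0],
    [0, 0, 0],
    [0, 0, 0],
    [0, 0, 0],
    [0, 0, 0],
    [0, 0, 0],
    [0, 0, 0]
  ],
  "grip": [129, 129, 129, 129, 129, 129, 129, 129, 129, 129, 129, 129, 129, 129, 129, 129, 129]
}}

```text
time_s: 9.67
ee_pos: [565.7, -105.3, 179.8]
ee_rot: [-98.3, 89.9, -171.2]
force: [0.5, 0.7, -0.1]
gripper_width: 45.3
```

```bash
python3 - <<'E'
from h import *
where()
p,_=snap('side','s4')
cv2.imwrite('pics/s4z.png',cv2.resize(p[60:250,190:400,::-1],None,fx=3,fy=3,interpolation=cv2.INTER_CUBIC))
E
```

```text
t 9.67 tcp_m [3.422e+01 1.000e-02 1.798e+02] F_m [ 0.65  0.51 -0.14] w 45.3
tool axes in machine [[-0.001, 0.0, -1.0], [1.0, -0.001, -0.001], [-0.001, -1.0, -0.0]]
```

View pics/s4z.png

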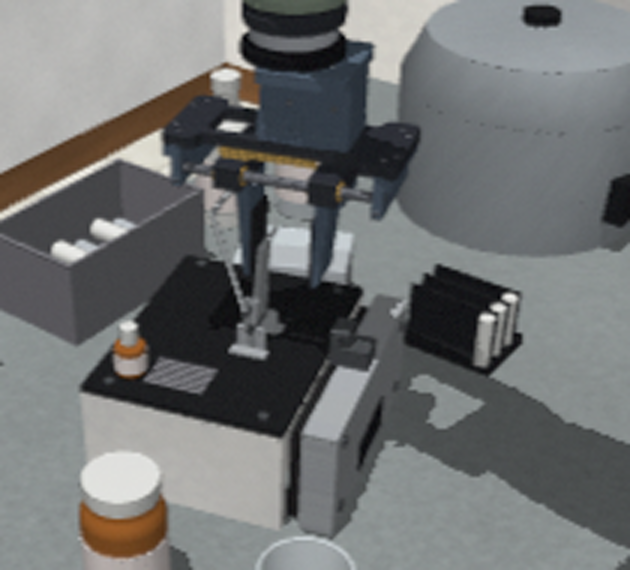

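The lever is now about upright at (262,270) with the loop following behind it. I keep pushing to the forward stop.

Call:
{"fn": "arm_command", "kwargs": {
  "slide": [
    [0, -0.2, 0],
    [0, -0.4, 0],
    [0, -0.5, 0],
    [0, -0.5, 0]
  ],
  "turn": [
    [0, 0, 0],
    [0, 0, 0],
    [0, 0, 0],
    [0, 0, 0]
  ],
  "grip": [129, 129, 129, 129]
}}

```text
time_s: 10.05
ee_pos: [561.2, -106.7, 179.8]
ee_rot: [-102.2, 90.0, -175.2]
force: [0.2, -0.1, -0.1]
gripper_width: 45.1
```

Call:
{"fn": "arm_command", "kwargs": {
  "slide": [
    [0, -0.1, 0],
    [0, -0.2, 0],
    [0, -0.2, 0]
  ],
  "turn": [
    [0, 0, 0],
    [0, 0, 0],
    [0, 0, 0]
  ],
  "grip": [129, 129, 129]
}}

```text
time_s: 10.3
ee_pos: [559.4, -107.3, 179.9]
ee_rot: [-66.1, 90.0, -139.0]
force: [0.7, -0.0, -0.3]
gripper_width: 45.5
```

Call:
{"fn": "arm_command", "kwargs": {
  "slide": [
    [0, -0.1, 0],
    [0, -0.2, 0],
    [0, -0.2, 0]
  ],
  "turn": [
    [0, 0, 0],
    [0, 0, 0],
    [0, 0, 0]
  ],
  "grip": [129, 129, 129]
}}

```text
time_s: 10.55
ee_pos: [558.5, -107.7, 180.1]
ee_rot: [80.6, 89.9, 7.6]
force: [3.1, 1.2, -2.5]
gripper_width: 45.1
```

```bash
python3 - <<'E'
from h import *
where()
p,_=snap('side','s5')
cv2.imwrite('pics/s5z.png',cv2.resize(p[60:250,190:400,::-1],None,fx=3,fy=3,interpolation=cv2.INTER_CUBIC))
E
```

```text
t 10.55 tcp_m [ 2.6660e+01 -1.4000e-01  1.8011e+02] F_m [ 3.31  0.2  -2.5 ] w 45.1
tool axes in machine [[0.002, -0.0, -1.0], [1.0, -0.001, 0.002], [-0.001, -1.0, 0.0]]
```

View pics/s5z.png

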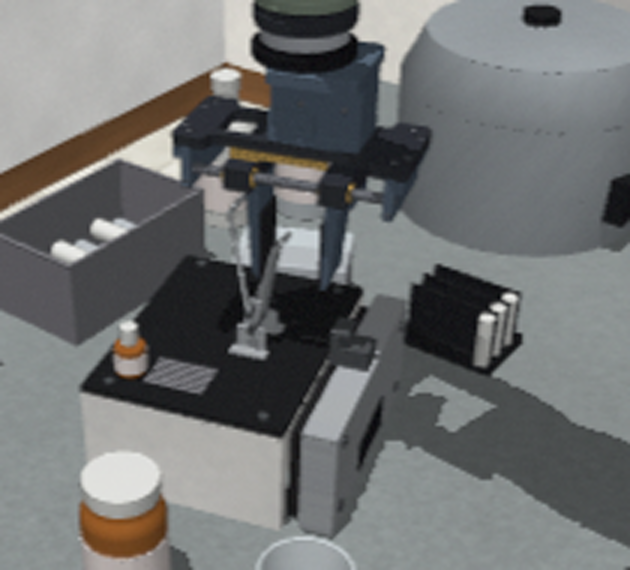

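Force rose to about 4 N at the expected place, so the lever is at its forward stop; in the side view the handle leans to the drawer at (275,260) and the loop stands at (240,235). Next I lift off, go behind the bar and bring it over.

Call:
{"fn": "arm_command", "kwargs": {
  "slide": [
    [0, 0.5, 0],
    [-3, 0.5, 0],
    [-6, 0.5, 0],
    [-7.5, 0.5, 0],
    [-7.5, 2, 0],
    [-7.5, 3.8, 0],
    [-7.5, 3.8, 0],
    [-5, 3.8, 0],
    [-3.8, 3.8, 0],
    [-3.8, 3.8, 0]
  ],
  "turn": [
    [0, 0, 0],
    [0, 0, 0],
    [0, 0, 0],
    [0, 0, 0],
    [0, 0, 0],
    [0, 0, 0],
    [0, 0, 0],
    [0, 0, 0],
    [0, 0, 0],
    [0, 0, 0]
  ],
  "grip": [129, 129, 129, 129, 129, 129, 129, 129, 129, 129]
}}

```text
time_s: 11.43
ee_pos: [591.2, -96.6, 214.5]
ee_rot: [-110.9, 89.5, 176.2]
force: [-0.2, -0.9, 0.3]
gripper_width: 44.9
```

```bash
python3 - <<'E'
from h import *
where()
p,_=snap('side','s6')
cv2.imwrite('pics/s6z.png',cv2.resize(p[60:250,190:400,::-1],None,fx=3,fy=3,interpolation=cv2.INTER_CUBIC))
E
```

```text
t 11.43 tcp_m [ 61.15   0.85 214.53] F_m [-0.49 -0.82  0.31] w 44.9
tool axes in machine [[-0.008, 0.003, -1.0], [1.0, -0.0, -0.008], [-0.0, -1.0, -0.003]]
```

View pics/s6z.png

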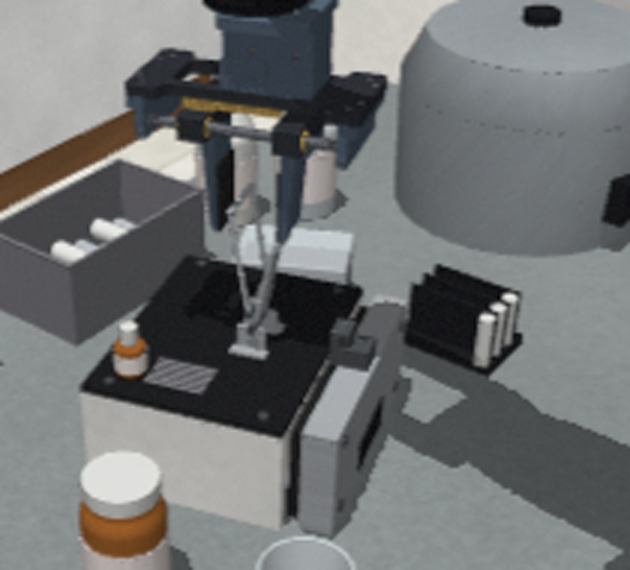

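The bar stands between the fingers at (243,205). The rear finger is behind it at (215,200), clear of the handle tip. Next I push it over.

Call:
{"fn": "arm_command", "kwargs": {
  "slide": [
    [-0.4, -0.3, 0],
    [-0.4, -0.7, 0],
    [-0.4, -1.1, 0],
    [-0.4, -1.5, 0],
    [-0.4, -1.9, 0],
    [-0.4, -2.3, 0],
    [-0.4, -2.7, 0],
    [-0.4, -3.1, 0],
    [-0.4, -3.5, 0],
    [-0.4, -3.9, 0],
    [-0.4, -4.3, 0],
    [-0.4, -4.7, 0],
    [-0.4, -5, 0],
    [-0.4, -5, 0]
  ],
  "turn": [
    [0, 0, 0],
    [0, 0, 0],
    [0, 0, 0],
    [0, 0, 0],
    [0, 0, 0],
    [0, 0, 0],
    [0, 0, 0],
    [0, 0, 0],
    [0, 0, 0],
    [0, 0, 0],
    [0, 0, 0],
    [0, 0, 0],
    [0, 0, 0],
    [0, 0, 0]
  ],
  "grip": [129, 129, 129, 129, 129, 129, 129, 129, 129, 129, 129, 129, 129, 129]
}}

```text
time_s: 12.65
ee_pos: [545.6, -111.6, 222.0]
ee_rot: [-83.8, 90.0, -156.7]
force: [0.8, 0.4, -0.8]
gripper_width: 45.2
```

```bash
python3 - <<'E'
from h import *
where()
p,_=snap('side','s7')
cv2.imwrite('pics/s7z.png',cv2.resize(p[60:250,190:400,::-1],None,fx=3,fy=3,interpolation=cv2.INTER_CUBIC))
E
```

```text
t 12.65 tcp_m [ 1.316e+01 -3.000e-02  2.220e+02] F_m [ 0.92  0.12 -0.84] w 45.2
tool axes in machine [[-0.0, -0.0, -1.0], [1.0, -0.001, -0.0], [-0.001, -1.0, 0.0]]
```

View pics/s7z.png

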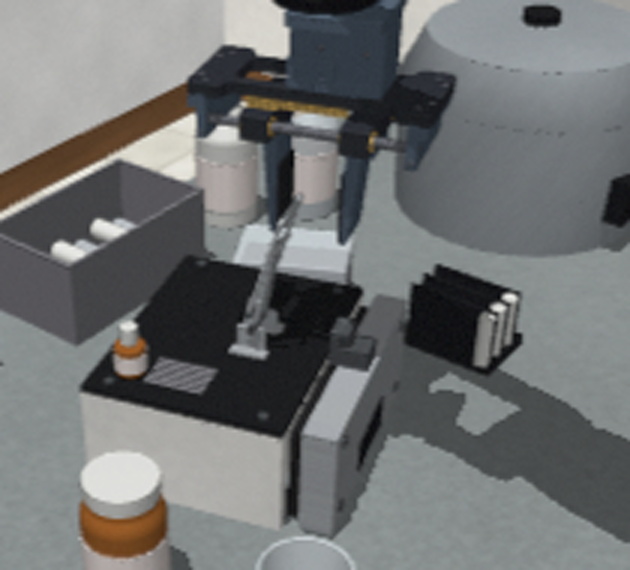

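The loop now leans drawer-ward at (297,205), still on the rear finger. I continue, lowering once past the handle tip.

Call:
{"fn": "arm_command", "kwargs": {
  "slide": [
    [0, -0.4, 0],
    [0, -0.8, 0],
    [0, -1.2, 0],
    [0, -1.6, 0],
    [0, -2.0, 0],
    [0.2, -2.4, 0],
    [0.6, -2.8, 0],
    [1.0, -3.2, 0],
    [1.4, -3.6, 0],
    [1.8, -4.0, 0],
    [2.2, -4.4, 0],
    [2.2, -4.4, 0]
  ],
  "turn": [
    [0, 0, 0],
    [0, 0, 0],
    [0, 0, 0],
    [0, 0, 0],
    [0, 0, 0],
    [0, 0, 0],
    [0, 0, 0],
    [0, 0, 0],
    [0, 0, 0],
    [0, 0, 0],
    [0, 0, 0],
    [0, 0, 0]
  ],
  "grip": [129, 129, 129, 129, 129, 129, 129, 129, 129, 129, 129, 129]
}}

```text
time_s: 13.7
ee_pos: [502.8, -124.3, 198.9]
ee_rot: [-117.0, 89.9, 170.0]
force: [0.7, 0.1, -1.1]
gripper_width: 45.3
```

```bash
python3 - <<'E'
from h import *
where()
p,_=snap('side','s8')
cv2.imwrite('pics/s8z.png',cv2.resize(p[60:250,190:400,::-1],None,fx=3,fy=3,interpolation=cv2.INTER_CUBIC))
E
```

```text
t 13.7 tcp_m [-31.51   0.36 198.87] F_m [ 0.69 -0.08 -1.08] w 45.3
tool axes in machine [[-0.002, 0.001, -1.0], [1.0, -0.001, -0.002], [-0.001, -1.0, -0.001]]
```

View pics/s8z.png

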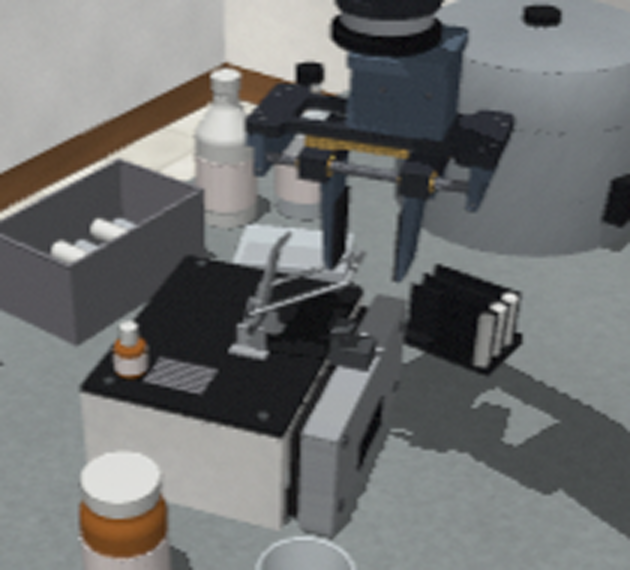

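The loop is leaning well over (bar at (350,265)) and has left the finger. I rise and let it fall.

Call:
{"fn": "arm_command", "kwargs": {
  "slide": [
    [-1, 0, 0],
    [-2, 0, 0],
    [-3, 0, 0],
    [-4, 0, 0],
    [-4, 0, 0],
    [-4, 0, 0],
    [-4, 0, 0],
    [-4, 0, 0],
    [-4, 0, 0],
    [-4, 0, 0],
    [-4, 0, 0],
    [-4, 0, 0]
  ],
  "turn": [
    [0, 0, 0],
    [0, 0, 0],
    [0, 0, 0],
    [0, 0, 0],
    [0, 0, 0],
    [0, 0, 0],
    [0, 0, 0],
    [0, 0, 0],
    [0, 0, 0],
    [0, 0, 0],
    [0, 0, 0],
    [0, 0, 0]
  ],
  "grip": [129, 129, 129, 129, 129, 255, 255, 255, 255, 255, 255, 255]
}}

```text
time_s: 14.75
ee_pos: [504.1, -124.3, 239.8]
ee_rot: [-106.4, 90.0, -179.4]
force: [0.6, 0.1, 0.8]
gripper_width: 1.8
```

```bash
python3 - <<'E'
from h import *
where()
p,_=snap('side','s9')
im=cv2.resize(p[110:250,200:380,::-1],None,fx=4.2,fy=4.2,interpolation=cv2.INTER_CUBIC)
for P,c in [((44.4,0,193),(0,255,0)),((-28,24,120),(255,0,0)),((-28,-24,120),(255,0,0)),((-20,12,131),(0,255,255)),((-20,-12,131),(0,255,255))]:
    u,v=proj('side',m2w(*P));cv2.circle(im,(int((u-200+.5)*4.2),int((v-110+.5)*4.2)),4,c,1)
cv2.imwrite('pics/s9z.png',im)
E
```

```text
t 14.75 tcp_m [-3.0260e+01 -1.0000e-02  2.3976e+02] F_m [ 0.56 -0.11  0.79] w 1.8
tool axes in machine [[-0.0, 0.0, -1.0], [1.0, -0.0, -0.0], [-0.0, -1.0, -0.0]]
```

View pics/s9z.png

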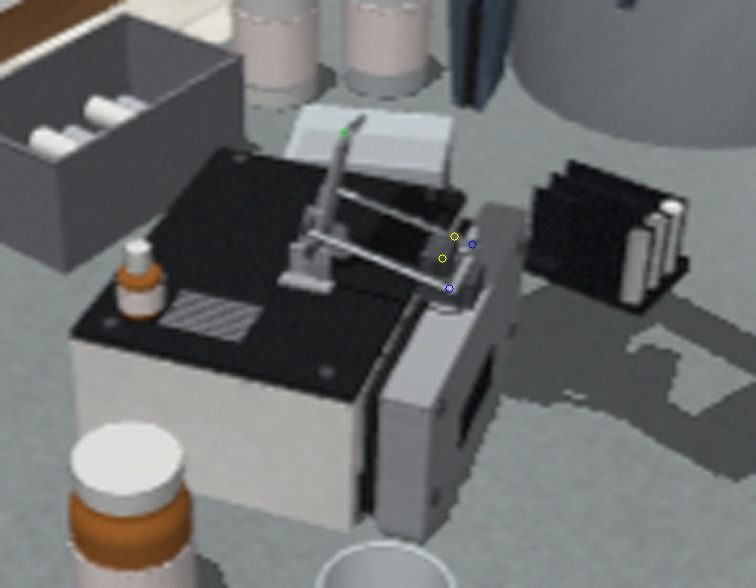

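The bar lies down beyond the lip at (460,265), where the geometry predicts it (blue circles), and the lever is still forward. Next I work out the throwing arc.

```bash
python3 - <<'E'
from h import *
p0=w2m(env.state()['ee_pos'])
for f in [-12,-6,0,6,12,18,24,30,36,42,48,54,60,66,72,78,84,88,91]:
    a=np.radians(f);s_,c_=np.sin(a),np.cos(a)
    cx=60+62*s_-2*c_; cz=120+62*c_+2*s_
    if f<10: cx=min(cx,60+83*s_-5.7*c_)
    x,z=cx-13.5,cz+8
    print(f,'tcp',round(x,1),round(z,1),'slide x',round((p0[2]-z)/10,2),'y',round((x-p0[0])/10,2))
E
```

```text
-12 tcp 23.7 188.2 slide x 5.16 y 5.39
-6 tcp 32.2 189.5 slide x 5.03 y 6.24
0 tcp 40.8 190.0 slide x 4.98 y 7.1
6 tcp 49.5 189.9 slide x 4.99 y 7.97
12 tcp 57.4 189.1 slide x 5.07 y 8.77
18 tcp 63.8 187.6 slide x 5.22 y 9.4
24 tcp 69.9 185.5 slide x 5.43 y 10.01
30 tcp 75.8 182.7 slide x 5.71 y 10.6
36 tcp 81.3 179.3 slide x 6.05 y 11.15
42 tcp 86.5 175.4 slide x 6.44 y 11.67
48 tcp 91.2 171.0 slide x 6.88 y 12.15
54 tcp 95.5 166.1 slide x 7.37 y 12.57
60 tcp 99.2 160.7 slide x 7.91 y 12.94
66 tcp 102.3 155.0 slide x 8.48 y 13.25
72 tcp 104.8 149.1 slide x 9.07 y 13.51
78 tcp 106.7 142.8 slide x 9.69 y 13.7
84 tcp 108.0 136.5 slide x 10.33 y 13.82
88 tcp 108.4 132.2 slide x 10.76 y 13.86
91 tcp 108.5 128.9 slide x 11.09 y 13.87
```

Call:
{"fn": "arm_command", "kwargs": {
  "slide": [
    [2, 2, 0],
    [4, 3.5, 0],
    [5.1, 4.4, 0],
    [5.1, 4.9, 0],
    [5.1, 5.4, 0],
    [5.0, 5.8, 0],
    [5.0, 6.3, 0],
    [5.0, 6.7, 0],
    [5.0, 7.1, 0],
    [5.0, 7.6, 0],
    [5.0, 8.0, 0],
    [5.05, 8.4, 0],
    [5.1, 8.8, 0],
    [5.15, 9.1, 0],
    [5.25, 9.4, 0],
    [5.35, 9.7, 0],
    [5.45, 10.0, 0],
    [5.6, 10.3, 0],
    [5.7, 10.6, 0],
    [5.7, 10.6, 0]
  ],
  "turn": [
    [0, 0, 0],
    [0, 0, 0],
    [0, 0, 0],
    [0, 0, 0],
    [0, 0, 0],
    [0, 0, 0],
    [0, 0, 0],
    [0, 0, 0],
    [0, 0, 0],
    [0, 0, 0],
    [0, 0, 0],
    [0, 0, 0],
    [0, 0, 0],
    [0, 0, 0],
    [0, 0, 0],
    [0, 0, 0],
    [0, 0, 0],
    [0, 0, 0],
    [0, 0, 0],
    [0, 0, 0]
  ],
  "grip": [255, 255, 255, 255, 255, 255, 255, 255, 255, 255, 255, 255, 255, 255, 255, 255, 255, 255, 255, 255]
}}

```text
time_s: 16.47
ee_pos: [606.0, -93.0, 182.5]
ee_rot: [-159.1, 90.0, 128.0]
force: [-0.0, -0.8, -1.0]
gripper_width: 0.4
```

```bash
python3 - <<'E'
from h import *
where()
p,_=snap('side','s10')
im=cv2.resize(p[110:250,200:380,::-1],None,fx=4.2,fy=4.2,interpolation=cv2.INTER_CUBIC)
cv2.imwrite('pics/s10z.png',im)
E
```

```text
t 16.47 tcp_m [ 7.6320e+01 -4.0000e-02  1.8245e+02] F_m [-0.26 -0.78 -0.95] w 0.4
tool axes in machine [[-0.0, 0.0, -1.0], [1.0, -0.0, -0.0], [-0.0, -1.0, -0.0]]
```

View pics/s10z.png

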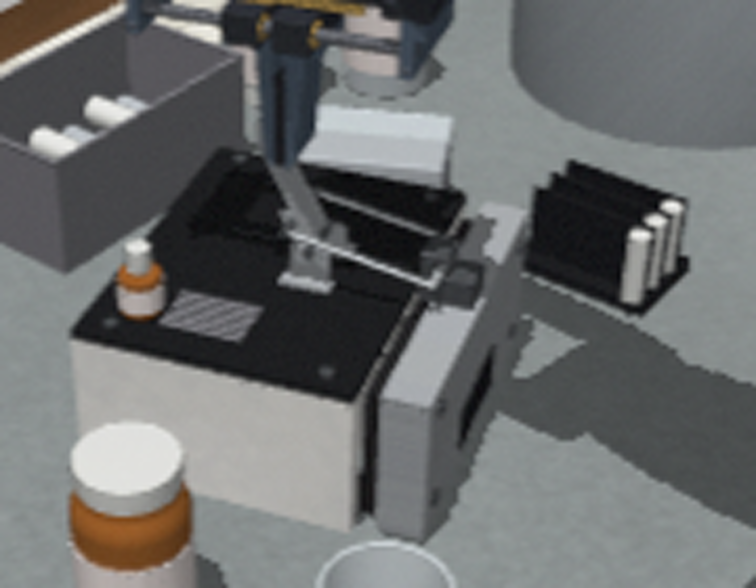

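The bar is now under the lip at (437,290) and the lever is about 30° over with almost no load. I continue along the arc.

Call:
{"fn": "arm_command", "kwargs": {
  "slide": [
    [0.15, 0.25, 0],
    [0.32, 0.5, 0],
    [0.5, 0.77, 0],
    [0.7, 1.02, 0],
    [0.92, 1.26, 0],
    [1.15, 1.5, 0],
    [1.4, 1.7, 0],
    [1.65, 1.92, 0],
    [1.65, 1.92, 0]
  ],
  "turn": [
    [0, 0, 0],
    [0, 0, 0],
    [0, 0, 0],
    [0, 0, 0],
    [0, 0, 0],
    [0, 0, 0],
    [0, 0, 0],
    [0, 0, 0],
    [0, 0, 0]
  ],
  "grip": [255, 255, 255, 255, 255, 255, 255, 255, 255]
}}

```text
time_s: 17.27
ee_pos: [624.9, -87.3, 166.6]
ee_rot: [71.3, 89.9, -1.6]
force: [-0.2, 0.3, 3.7]
gripper_width: 0.7
```

```bash
python3 - <<'E'
from h import *
where()
p,_=snap('side','s11')
im=cv2.resize(p[110:250,200:380,::-1],None,fx=4.2,fy=4.2,interpolation=cv2.INTER_CUBIC)
cv2.imwrite('pics/s11z.png',im)
E
```

```text
t 17.27 tcp_m [ 96.07  -0.18 166.64] F_m [-0.12  0.34  3.74] w 0.7
tool axes in machine [[0.002, -0.001, -1.0], [1.0, -0.0, 0.002], [-0.0, -1.0, 0.001]]
```

View pics/s11z.png

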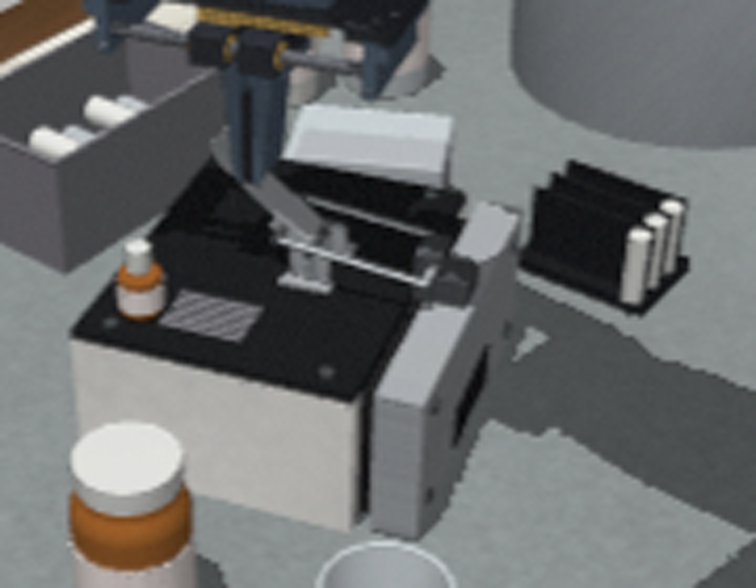

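The load has begun at about 3.7 N and the drawer is being drawn in. I continue with a small lead.

Call:
{"fn": "arm_command", "kwargs": {
  "slide": [
    [0.3, 0.18, 0],
    [0.6, 0.34, 0],
    [0.9, 0.5, 0],
    [1.2, 0.64, 0],
    [1.5, 0.76, 0],
    [1.8, 0.87, 0],
    [1.8, 0.87, 0]
  ],
  "turn": [
    [0, 0, 0],
    [0, 0, 0],
    [0, 0, 0],
    [0, 0, 0],
    [0, 0, 0],
    [0, 0, 0],
    [0, 0, 0]
  ],
  "grip": [255, 255, 255, 255, 255, 255, 255]
}}

```text
time_s: 17.9
ee_pos: [632.3, -85.0, 147.7]
ee_rot: [-81.2, 90.0, -154.1]
force: [0.8, -0.3, 1.8]
gripper_width: 0.4
```

```bash
python3 - <<'E'
from h import *
where()
E
```

```text
t 17.9 tcp_m [ 1.0389e+02 -1.1000e-01  1.4772e+02] F_m [ 0.64 -0.53  1.83] w 0.4
tool axes in machine [[-0.0, -0.0, -1.0], [1.0, -0.0, -0.0], [-0.0, -1.0, 0.0]]
```

Call:
{"fn": "arm_command", "kwargs": {
  "slide": [
    [0.3, 0.1, 0],
    [0.6, 0.2, 0],
    [0.9, 0.3, 0],
    [1.2, 0.38, 0],
    [1.5, 0.42, 0],
    [1.7, 0.45, 0],
    [1.7, 0.45, 0]
  ],
  "turn": [
    [0, 0, 0],
    [0, 0, 0],
    [0, 0, 0],
    [0, 0, 0],
    [0, 0, 0],
    [0, 0, 0],
    [0, 0, 0]
  ],
  "grip": [255, 255, 255, 255, 255, 255, 255]
}}

```text
time_s: 18.48
ee_pos: [636.0, -83.6, 130.7]
ee_rot: [-111.8, 89.9, 175.2]
force: [-0.4, -0.0, -0.4]
gripper_width: 0.2
```

```bash
python3 - <<'E'
from h import *
where()
p,_=snap('side','s12')
im=cv2.resize(p[110:250,200:380,::-1],None,fx=4.2,fy=4.2,interpolation=cv2.INTER_CUBIC)
cv2.imwrite('pics/s12z.png',im)
E
```

```text
t 18.48 tcp_m [1.0782e+02 9.0000e-02 1.3075e+02] F_m [-0.42  0.11 -0.36] w 0.2
tool axes in machine [[-0.001, 0.001, -1.0], [1.0, -0.0, -0.001], [-0.0, -1.0, -0.001]]
```

View pics/s12z.png

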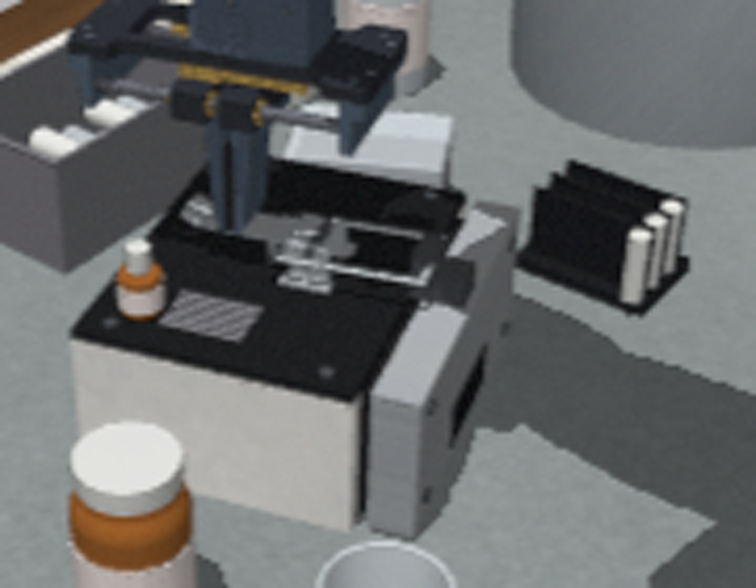

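The lever lies flat in the picture. I press lightly to feel the stop, then lift off.

Call:
{"fn": "arm_command", "kwargs": {
  "slide": [
    [0.08, 0, 0],
    [0.16, 0, 0],
    [0.16, 0, 0]
  ],
  "turn": [
    [0, 0, 0],
    [0, 0, 0],
    [0, 0, 0]
  ],
  "grip": [255, 255, 255]
}}

```text
time_s: 18.78
ee_pos: [636.5, -83.7, 130.3]
ee_rot: [55.1, 90.0, -17.8]
force: [-0.0, -0.5, 2.9]
gripper_width: 0.2
```

Firm contact at the height of a flat handle (tips at z ≈ 122 mm, 2.9 N). I lift away and check.

Call:
{"fn": "arm_command", "kwargs": {
  "slide": [
    [-2, 0, 0],
    [-6, 0, 0],
    [-10, 0, 0],
    [-13, -3, 0],
    [-13, -7, 0],
    [-13, -11, 0],
    [-13, -15, 0],
    [-13, -19, 0],
    [-13, -23, 0],
    [-13, -25, 0],
    [-13, -25, 0],
    [-13, -25, 0]
  ],
  "turn": [
    [0, 0, 0],
    [0, 0, 0],
    [0, 0, 0],
    [0, 0, 0],
    [0, 0, 0],
    [0, 0, 0],
    [0, 0, 0],
    [0, 0, 0],
    [0, 0, 0],
    [0, 0, 0],
    [0, 0, 0],
    [0, 0, 0]
  ],
  "grip": [255, 255, 255, 255, 255, 255, 255, 255, 255, 255, 255, 255]
}}

```text
time_s: 19.78
ee_pos: [397.1, -157.3, 260.3]
ee_rot: [59.1, 89.9, -13.9]
force: [0.0, 1.0, 0.7]
gripper_width: 0.6
```

```bash
python3 - <<'E'
from h import *
where()
p,_=snap('side','s13')
im=cv2.resize(p[110:250,200:380,::-1],None,fx=4.2,fy=4.2,interpolation=cv2.INTER_CUBIC)
for P,c in [((130,0,122),(0,255,0)),((-10.3,24,120),(255,0,0)),((-10.3,-24,120),(255,0,0))]:
    u,v=proj('side',m2w(*P));cv2.circle(im,(int((u-200+.5)*4.2),int((v-110+.5)*4.2)),4,c,1)
cv2.imwrite('pics/s13z.png',im)
p,d=snap('top','t13')
cv2.imwrite('pics/t13z.png',cv2.resize(p[125:260,235:370,::-1],None,fx=4.4,fy=4.4,interpolation=cv2.INTER_CUBIC))
c=env.calibration('top');K=c['K'];T=c['camera_from_world']
v,u=np.mgrid[0:384,0:512]
X=(np.stack([(u-K[0,2])/K[0,0]*d,-(v-K[1,2])/K[1,1]*d,-d,np.ones_like(d)],-1)@np.linalg.inv(T).T)[...,:3]-O
mx=X@EX;my=X@EY;z=X[...,2]
for x0 in range(-40,145,6):
    q=(abs(mx-x0)<3)&(abs(my)<9)&(u>230)&(u<370)&(v>130)
    q2=(abs(mx-x0)<3)&(abs(abs(my)-24)<1.5)&(v>130)
    if q.sum(): print(x0,'mid z',np.median(z[q]).round(1),'wire z', np.max(z[q2]).round(1) if q2.any() else None)
E
```

```text
t 19.78 tcp_m [-1.4224e+02 -9.0000e-02  2.6035e+02] F_m [0.32 0.92 0.72] w 0.6
tool axes in machine [[0.002, -0.001, -1.0], [1.0, -0.002, 0.002], [-0.002, -1.0, 0.001]]
-40 mid z -2.0 wire z -1.7
-34 mid z 112.8 wire z 98.8
-28 mid z 115.3 wire z 102.8
-22 mid z 116.9 wire z 100.6
-16 mid z 128.7 wire z 98.9
-10 mid z 130.4 wire z 122.2
-4 mid z 128.2 wire z 123.6
2 mid z 99.1 wire z 122.4
8 mid z 100.6 wire z 123.2
14 mid z 99.1 wire z 119.4
20 mid z 98.8 wire z 121.5
26 mid z 97.1 wire z 122.0
32 mid z 97.7 wire z 122.6
38 mid z 99.0 wire z 119.1
44 mid z 98.7 wire z 119.6
50 mid z 99.3 wire z 119.2
56 mid z 118.9 wire z 120.0
62 mid z 120.7 wire z 118.7
68 mid z 119.9 wire z 118.1
74 mid z 120.7 wire z 118.3
80 mid z 121.1 wire z 121.9
86 mid z 120.3 wire z 100.3
92 mid z 119.3 wire z 102.1
98 mid z 119.5 wire z 98.6
104 mid z 121.4 wire z 99.4
110 mid z 121.1 wire z 101.7
116 mid z 119.2 wire z 100.1
122 mid z 120.1 wire z 104.3
128 mid z 121.9 wire z 100.3
134 mid z 121.0 wire z 101.8
140 mid z 124.6 wire z 102.1
```

View pics/s13z.png

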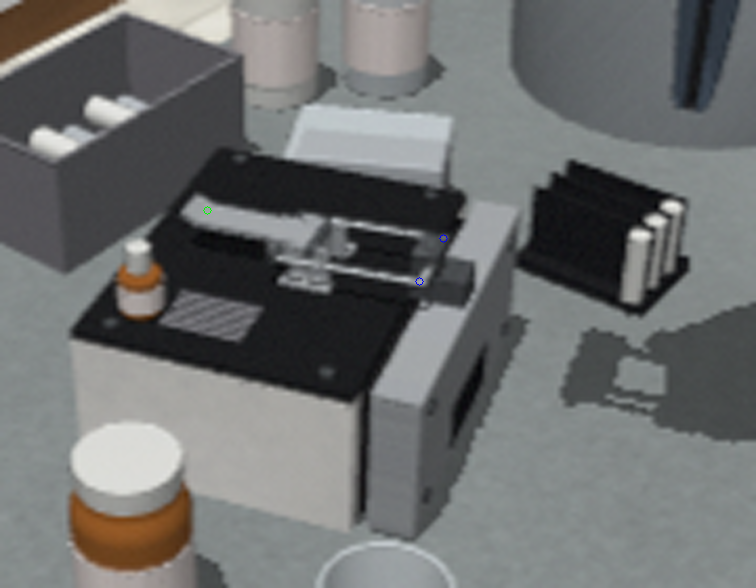

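View pics/t13z.png

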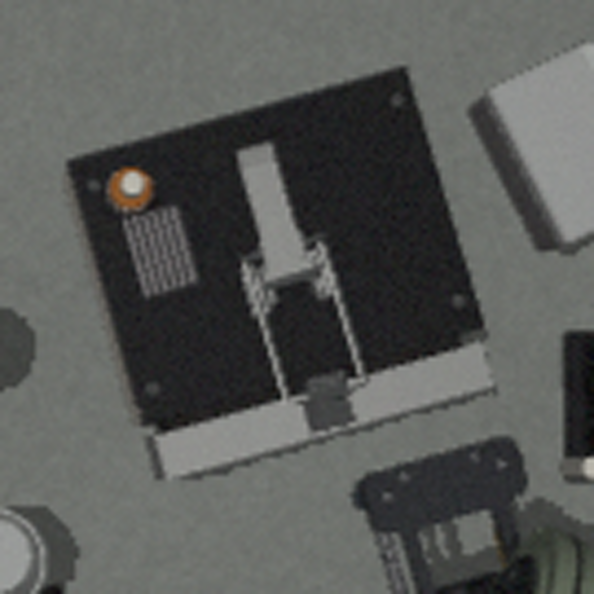

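The handle is flat, at a constant ~120.5 mm along its length. The bar sits at the post under the lip (blue circles), the drawer is drawn in, and the robot is clear. I hand in.

```bash
python3 - <<'E'
from h import *
print(env.job_done()); where()
E
```

```text
the job is handed in; nothing more can be done
None
the job is handed in; nothing more can be done
```

The card chamber is latched and the job is handed in at about 20 s of the 72 s allowed. No verdict is reported.

- **Drawer:** I pushed it in until the seal pushed back; the fingers felt about 8 N (limit 22 N).
- **Loop:** I moved the lever to its forward stop (about 4 N) and swung the loop over. The bar fell beyond the lip where the geometry predicted.
- **Lever:** I threw it along its arc past the dead point. The highest load read was 3.7 N at the pauses (force is reported only at the end of each move). A light press found it firm at its flat height.

**Last checks:**
- **Handle:** in the top camera's depth it lies flat at a constant ~120 mm along its whole length.
- **Bar:** in the side view it sits at the hook's seat under the lip, on the predicted spot.
- **Drawer:** its front had come in a few millimetres further since the loop was hooked.
- **Bystanders:** those in the last close-up pictures looked unmoved. I did not re-measure them all.
- **Robot:** it stands clear of everything.

No check failed or disagreed. I could not read the drawer's final position directly, so I judged it from the pictures.

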